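# Snap the filter cover home with the seating tool

### The job

The blue cover of the filter holder lies loose on its three orange snap hooks. Take the seating tool from its mat by the handle and press it squarely on the cover, along the leaning axis of the holder and without ramming, until all three hooks click over the rim and the cover is fully home and flush on its seat; then stand the tool upright, wholly on its round grey mat, and let go. Only the tool may touch the cover, and the other things on the bench stay where they are.

Things in the scene. Friction and masses are not known exactly. Their poses are not given: they have to be found in the camera images.
- fixture: Fixed filter-closing fixture, dark steel base 120 x 104 x 12 mm with a leaning aluminium barrel; origin at the centre of its underside, z up. Its press axis leans 0.35 rad (20 degrees) from vertical toward its own -x (front); the seat centre lies at (-12, 0, 85) mm in this frame with the nest up.
- nest_seat (a point): Centre of the seat face of the white round nest, 86 mm across, on the fixture; z is the press axis, out of the holder. Three orange snap hooks stand at 60, 180 and 300 degrees from its x, 17 mm above the seat; their noses (inner radius 30.5 mm) spring 3.5 mm outward as the cover passes and snap over its rim. Cover home: underside on this seat (0 mm); at the start about 9 mm above it.
- nest (a joint): How far the nest has sunk along the press axis on its stiff spring, m: 0 up, 0.0015 on its hard stop. Preload 6 N, then 10 N per mm, so it gives hardly more than a millimetre; once the cover is home, pushing on makes the force shoot up within about 2 mm. Feel for the click: the force rises, drops as the rim slips past the noses 2 to 3 mm before home, then rises steeply when home.
- cover: Loose blue plastic cover, 40 g: rim 68 mm across and 8 mm thick, tapering to 60 mm at the underside; flat raised boss 54 mm across, face 12 mm above the underside; origin at the centre of the underside, z out through the boss. Needs roughly 8 to 20 N along the press axis to snap in; an off-centre or crooked push may engage one side only. More than 35 N cracks it.
- seating_tool: Loose hand tool standing upright on its mat, about 0.32 kg: steel head, 48 mm across and 30 mm high, whose flat underside is the pressing face; above it a square red handle 30 x 30 mm (faces along the tool's x and y) from 30 to 90 mm height. Origin at the centre of the pressing face, z up the handle. The top of the head is a shoulder on which fingertips can bear.
- tool_mat: Fixed round light grey mat, 84 mm across and 4 mm thick, the tool's place; origin at the centre of its underside. Beside it, farther from the robot, stand the 60 mm high legs of a stirrer stand (from x = 0.46 m on), its motor above them; between mat and fixture stands a fixed heating pot 165 mm high: carry the tool over it.
- jar: Loose white sample jar, 49 mm across, 40 mm high, origin under its centre; leave it alone.
- check_weight: Loose beige 200 g check weight, 28 mm across, 48 mm high, origin under its centre; leave it alone.
- white_bottle: Loose white bottle with blue cap, 56 mm across, 112 mm high, origin under its centre; leave it alone.
- dropper_bottle: Loose amber dropper bottle, 27 mm across, 84 mm high, origin under its centre; leave it alone.
There are look-alikes about, which are no part of the job. Leave any turquoise look-alike of the seating_tool alone.

How it is judged:
By the outcome, as a careful person would: the job done as asked, in the order asked, and still so for the second after the job is handed in, with the robot touching nothing.
It also fails if it takes over 67 s, if anything falls off the work surface, if the arm or the gripper's body presses on something with over 40 N, if the wrist force passes 120 N, or if a joint passes its speed limit or range.

### The arm

A 6-joint arm with a two-finger parallel gripper is mounted at the origin on a cart in front of the work surface, level with it; the furniture and walls round the work are solid. World frame = base frame: x ahead of the robot, y to its left, z up, the work surface at z = 0. Lengths are in m, angles in rad, forces in N, time in s.
With the tool pointing down it reaches from about 0.325 to 0.9 m from the base axis. Payload 6.1 kg.
Tool frame: the origin (TCP) lies where the fingers leave the gripper's body, on its centre line; the fingertips stand 70 mm ahead of it and the grasp point (between the pads) lies 51 mm ahead of it; z points along the fingers, y is the direction in which the jaws open and shut (so a half turn about z gives the same grasp; the last joint's range is limited). The gripper opens to 87 mm and grips with 3 to 60 N. Pads are 19 mm wide; open, the fingers measure 117 mm over their backs; the gripper's body (75 mm by 190 mm) begins 51 mm behind the grasp point.
Start: joints at [1.149, 0.22, 1.526, -0, 1.395, -0.126], TCP at [0.182, 0.598, 0.292] pointing down, gripper open.
Joint ranges: [-2.98, 2.98], [-0.91, 2.08], [0.09, 2.57], [-1.24, 4.39], [0.2, 2.65], [-2.68, 2.68]. Speed limits (rad/s): [2.57, 2.57, 3.01, 3.14, 3.14, 3.14].

### API

Orientations are given as a rotation vector (axis times angle).
In Python, from workcell import observe, camera, finish_job gives the robot as it stands.
- The arm moves only by the tool step_arm, never from a script. Its argument "moves" is a list of rows, each an object with "travel": the shift along the world's x, y, z in units of 0.04 m (1.0 is 0.04 m), a list of three; "dr": the turn, a rotation vector about the world's x, y, z in units of 5 degrees (1.0 is 5 degrees), a list of three; "fingers": the opening, from -1 (shut) to 1 (fully open). In form: [{"travel": [tx, ty, tz], "dr": [rx, ry, rz], "fingers": fingers}, ...]. A call has 1 to 5 rows; each row shifts and turns the commanded pose from where the row before left it; what a row does not reach is not made up. A row lasts 1/12 s, in which the tool goes at most 41.7 mm and 7.16 degrees, less where a joint would pass 70% of its speed; a pose out of reach is approached as far as the arm can. A call with a number of a shift or a turn outside -1 to 1 is refused whole. A call with a gripper value outside its range is refused whole. The fingers move at their own pace and stop on an object; "force" is the grip in N (left out, the last holds). Time passes only in rows, so rows that do not move let the fingers close. It gives the time, the measured TCP pose, the force and the opening at its end, in the units of the state.
- observe(): the state, without advancing time (a new reading comes with each control period).
- camera(name): name is "scene" or "top"; returns a dict with "color" (420x560x3 uint8, red, green, blue), "depth" (420x560 float32, m along the optical axis (not along the pixel's ray), 0 where there is no reading), "fx", "fy", "cx", "cy" (pixels), "world_to_cam" (4x4, takes a point from world to camera coordinates). Camera axes: x right, y up, looking along -z (the intrinsics and any distortion apply to the point x, -y, -z); pixel columns grow to the right and rows downward; lengths in m; the calibration is good to about 2 mm. A picture is of the moment at which its call begins.
- finish_job(): hands the job in, once; it reports no verdict.
The state is a dict: "time_s": time; "joint_pos": joint angles; "dq": joint speeds; "effort": joint torques, N m; "tool_pos": TCP position; "eef_rot": TCP orientation; "contact_force": force on the tool from outside, world axes, zero at the start; "moment": the same for the moment, N m; "grip_width": finger opening in m.
Only numpy, scipy, OpenCV 4.12 (cv2) and the standard library are available. Lean on these libraries where they do the work, as an engineer would, in place of code of your own. Each camera call takes 0.05 s, during which the arm holds its last target.

## Working session

There is one attempt and no reset: what is moved stays moved. The work goes in short steps, Python scripts to look and compute and a tool call to move; the robot and the scene stay as the last step left them, time stands still between calls to the robot, and variables do not carry over. Pictures are saved under pics/ and viewed, and the job is handed in when it is done.

Besides the shell and the picture viewer there is one more tool, called in YAML: its name, and indented under it one key for each argument. step_arm: Moves the arm, as the interface text tells. Its arguments: {"type":"object","properties":{"moves":{"type":"array"},"force":{"type":"number"}},"required":["moves"]}

```bash
ls; mkdir -p pics; cat > h.py <<'E'
import numpy as np, cv2
from workcell import observe, camera, finish_job
def grab(n):
    c=camera(n); np.savez('%s.npz'%n,**{k:np.asarray(v) for k,v in c.items()}); return c
def load(n): return dict(np.load('%s.npz'%n))
def pts(c):
    h,w=c['depth'].shape; u,v=np.meshgrid(np.arange(w),np.arange(h)); d=c['depth']
    x=(u-c['cx'])/c['fx']*d; y=-(v-c['cy'])/c['fy']*d
    P=np.stack([x,y,-d,np.ones_like(d)],-1)@np.linalg.inv(c['world_to_cam']).T
    P=P[...,:3]; P[d<=0]=np.nan; return P
def save(n,img,s=1):
    if s!=1: img=cv2.resize(img,None,fx=s,fy=s,interpolation=cv2.INTER_CUBIC)
    cv2.imwrite('pics/'+n,img[...,::-1])
E
python3 - <<'E'
from h import *
print(observe())
for n in('scene','top'):
    c=grab(n); save(n+'0.png',c['color'],1.4); print({k:v for k,v in c.items() if k not in('color','depth')})
E
```

```text
pics
{'time_s': 0.0, 'joint_pos': array([ 1.14890407e+00,  2.21201190e-01,  1.52761816e+00, -6.80159153e-06,
        1.39471374e+00, -1.26107357e-01]), 'dq': array([-0.00022801,  0.00059949, -0.00039691,  0.00154852, -0.00024777,
       -0.00075652]), 'effort': array([-1.49786410e-03, -4.94627202e+01, -3.87369955e+01,  6.98070042e-02,
        5.71646215e-02, -9.55043038e-05]), 'tool_pos': array([0.1819879 , 0.59740183, 0.29114885]), 'eef_rot': array([-4.62847497e-01, -3.10678447e+00,  2.93669429e-03]), 'contact_force': array([ 0.05044061, -0.36447908,  0.20836077]), 'moment': array([0.04303309, 0.01405306, 0.00884893]), 'grip_width': 0.08721457085810784}
{'fx': 488.5674214751793, 'fy': 488.5674214751793, 'cx': 279.46594886416796, 'cy': 207.3341016173803, 'world_to_cam': array([[ 0.13337378, -0.99100211,  0.0112358 , -0.16980092],
       [ 0.77359517,  0.11118721,  0.62384928, -0.44409078],
       [-0.61948523, -0.07451317,  0.7814639 , -1.17971414],
       [ 0.        ,  0.        ,  0.        ,  1.        ]])}
{'fx': 409.54336900702026, 'fy': 409.54336900702026, 'cx': 282.06359282483817, 'cy': 206.8722474969923, 'world_to_cam': array([[ 0.01874015, -0.99979782, -0.00728902, -0.10025188],
       [ 0.99348344,  0.01780104,  0.11257789, -0.54722468],
       [-0.11242538, -0.00935125,  0.99361617, -1.2742726 ],
       [ 0.        ,  0.        ,  0.        ,  1.        ]])}
```

View pics/scene0.png

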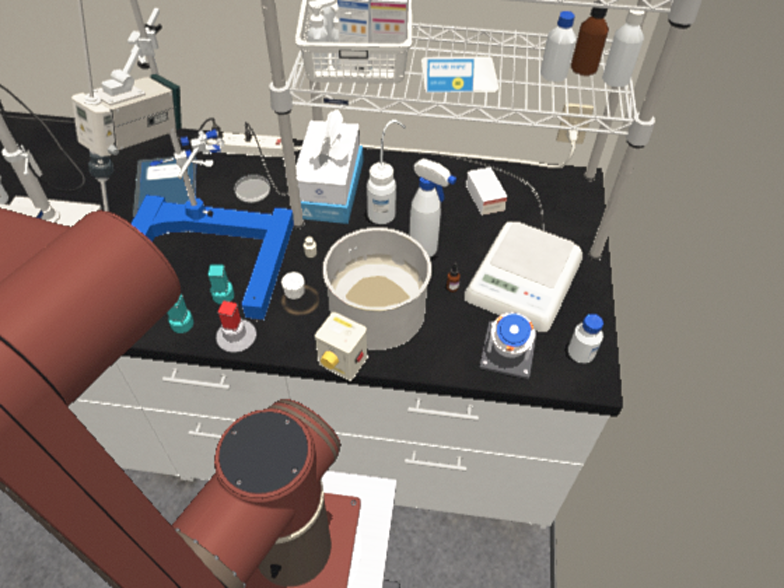

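View pics/top0.png

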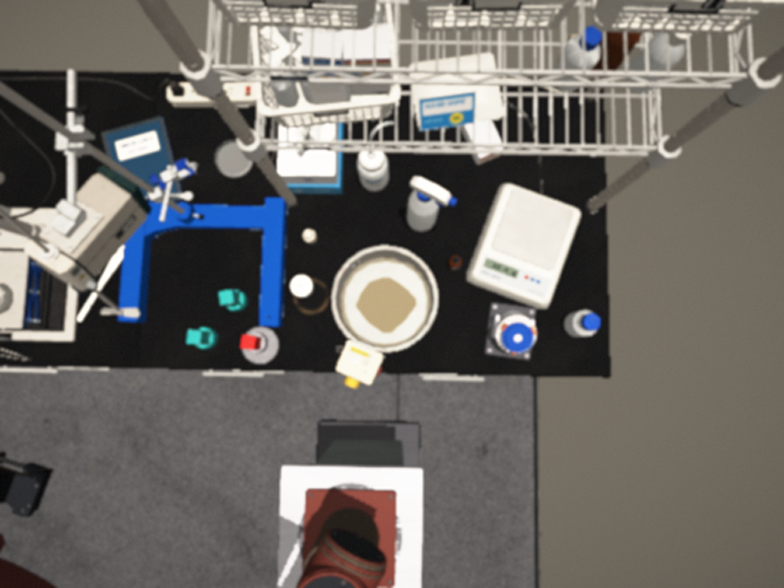

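Scene picture (1.4x): the red-handled tool is at (230,318) on the grey mat at (236,335). The turquoise look-alikes are at (220,283) and (180,313), and the blue cover is on the fixture at (513,330). The blue bottle cap at (593,322) is a look-alike for the cover. I choose the red tool and will check it in close crops and measure it.

```bash
python3 - <<'E'
from h import *
for n,(tx,ty),(fx,fy) in(('scene',(166,232),(366,243)),('top',(184,245),(366,237))):
    c=load(n); im=c['color']
    a=im[ty-38:ty+38,tx-45:tx+45]; b=im[fy-38:fy+38,fx-45:fx+45]
    save('crop_%s.png'%n,np.hstack([a,b]),4.4)
    P=pts(c)
    hsv=cv2.cvtColor(im,cv2.COLOR_RGB2HSV); H,S,V=[hsv[...,i].astype(int) for i in range(3)]
    vv,uu=np.mgrid[:420,:560]
    def near(u,v,r): return (abs(uu-u)<r)&(abs(vv-v)<r)
    red=((H<8)|(H>172))&(S>150)&near(tx,ty,22)
    p=P[red]; p=p[~np.isnan(p[:,0])]
    print(n,'red',len(p),np.percentile(p,[2,50,98],0).round(4).tolist())
    t=p[p[:,2]>np.percentile(p[:,2],98)-.006]; print(' top', len(t),t.mean(0).round(4),t.min(0).round(4),t.max(0).round(4))
    x0=t.mean(0)
    m=near(tx,ty,30)&(S<60)&(V>100); q=P[m]; q=q[(q[:,2]<.012)&(q[:,2]>-.004)]
    print(' mat',len(q),q.min(0).round(4),q.max(0).round(4),np.median(q,0).round(4))
    bl=(H>100)&(H<125)&(S>120)&near(fx,fy,28); p=P[bl]; p=p[~np.isnan(p[:,0])]
    print(' blue',len(p),p.mean(0).round(4),np.percentile(p,[2,98],0).round(4).tolist())
    ms=p.mean(0); u,s,vt=np.linalg.svd(p-ms); print(' normal',vt[2].round(3),s.round(4))
E
```

```text
scene red 221 [[0.4052, 0.2069, -0.0011], [0.4131, 0.2195, 0.0774], [0.4893, 0.2497, 0.0966]]
 top 77 [0.421  0.2226 0.0935] [0.4046 0.2073 0.0907] [0.4373 0.2385 0.0979]
 mat 326 [ 0.3764  0.1772 -0.0039] [0.4993 0.2744 0.0118] [0.4046 0.2066 0.0031]
 blue 376 [ 0.4419 -0.3527  0.1023] [[0.4167, -0.3822, 0.0888], [0.4707, -0.3235, 0.113]]
 normal [-0.348  0.04   0.937] [0.333  0.3221 0.0636]
top red 126 [[0.4118, 0.207, -0.0038], [0.424, 0.2231, 0.0929], [0.4414, 0.268, 0.0995]]
 top 57 [0.4253 0.2222 0.0959] [0.4118 0.2069 0.0935] [0.4387 0.2373 0.1005]
 mat 331 [ 0.3627  0.1705 -0.0038] [0.4613 0.2731 0.0119] [0.4061 0.2066 0.0036]
 blue 297 [ 0.4441 -0.3519  0.1026] [[0.4168, -0.3813, 0.0891], [0.4701, -0.3236, 0.1126]]
 normal [-0.348  0.06   0.936] [0.2923 0.2868 0.0503]
```

View pics/crop_scene.png

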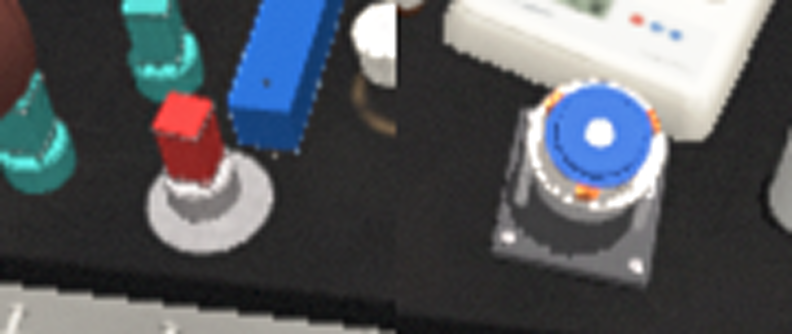

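View pics/crop_top.png

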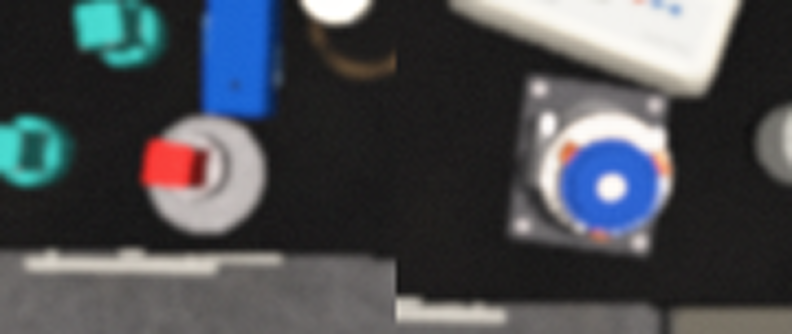

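Both crops show the red tool alone on the grey mat, next to the blue stirrer leg, and the cover resting on three orange hooks. Next I'll get precise poses.

```bash
cat >> h.py <<'E'
def proj(c,X):
    X=np.atleast_2d(X); q=np.c_[X,np.ones(len(X))]@c['world_to_cam'].T
    return np.c_[c['cx']+c['fx']*q[:,0]/-q[:,2], c['cy']-c['fy']*q[:,1]/-q[:,2]]
def ray_z(c,uv,z):
    uv=np.atleast_2d(uv).astype(float); Ti=np.linalg.inv(c['world_to_cam'])
    d=np.c_[(uv[:,0]-c['cx'])/c['fx'],-(uv[:,1]-c['cy'])/c['fy'],-np.ones(len(uv))]@Ti[:3,:3].T
    o=Ti[:3,3]; return o+d*((z-o[2])/d[:,2])[:,None]
E
python3 - <<'E'
from h import *
from scipy.optimize import least_squares
for n,(tx,ty),(fx,fy) in(('scene',(166,232),(366,243)),('top',(184,245),(366,237))):
    c=load(n); im=c['color']; P=pts(c)
    hsv=cv2.cvtColor(im,cv2.COLOR_RGB2HSV); H,S,V=[hsv[...,i].astype(int) for i in range(3)]
    vv,uu=np.mgrid[:420,:560]
    near=lambda u,v,r:(abs(uu-u)<r)&(abs(vv-v)<r)
    # mat: grey pixels incl. tool silhouettes; hull of outer boundary projected at z=4mm
    m=(((S<60)&(V>110))&near(tx,ty+8,30)&(P[...,2]<.02)&(P[...,2]>-.006)).astype(np.uint8)
    k,l,st,ce=cv2.connectedComponentsWithStats(m); i=1+np.argmax(st[1:,4]); m=(l==i)
    cn=max(cv2.findContours(m.astype(np.uint8),cv2.RETR_EXTERNAL,cv2.CHAIN_APPROX_NONE)[0],key=len)[:,0]
    W=ray_z(c,cn,.004)[:,:2]
    f=least_squares(lambda p:np.hypot(*(W-p[:2]).T)-p[2],[.41,.22,.042],loss='soft_l1',f_scale=.001)
    print(n,'mat',f.x.round(4),st[i])
    f=least_squares(lambda p:np.hypot(*(W-p[:2]).T)-.0415,[.41,.22],loss='soft_l1',f_scale=.001); print('   fixedR',f.x.round(4))
    # handle top face
    red=(((H<8)|(H>172))&(S>140)&near(tx,ty,22))
    t=red&(P[...,2]>.088); cn=np.argwhere(t)[:,::-1]
    W=ray_z(c,cn,.094)[:,:2].astype(np.float32); r=cv2.minAreaRect(W*1000); print('  handle top',r, W.mean(0).round(4))
    # head: grey pixels z 0.03-0.036
    hd=near(tx,ty,22)&(S<70)&(P[...,2]>.012)&(P[...,2]<.045); print('  head',P[hd].mean(0).round(4),P[hd].min(0).round(4),P[hd].max(0).round(4))
    # base
    b=near(fx,fy,36)&(S<70)&(V>40)&(P[...,2]>.006)&(P[...,2]<.018); 
    k,l,st,ce=cv2.connectedComponentsWithStats(b.astype(np.uint8)); i=1+np.argmax(st[1:,4])
    W=ray_z(c,np.argwhere(l==i)[:,::-1],.012)[:,:2].astype(np.float32); print('  base',cv2.minAreaRect(W*1000),st[i,4])
    # cover boss dot
    w=near(fx,fy,10)&(S<60)&(V>180)
    k,l,st,ce=cv2.connectedComponentsWithStats(w.astype(np.uint8)); print('  dots',[(st[j,4],ce[j].round(1).tolist(),P[l==j].mean(0).round(4).tolist()) for j in range(1,k)])
    # non-robot objects z around fixture
E
```

```text
scene mat [0.4166 0.2175 0.0396] [154 228  29  24 351]
   fixedR [0.4177 0.2184]
  handle top ((419.0471496582031, 220.58485412597656), (32.69308853149414, 32.590938568115234), 84.14287567138672) [0.4201 0.2217]
  head [0.4106 0.2161 0.0273] [0.3963 0.1985 0.0123] [0.4981 0.2652 0.0393]
  base ((463.210693359375, -361.49365234375), (120.6642074584961, 139.47418212890625), 77.93596649169922) 608
  dots [(np.int32(23), [366.6, 235.4], [0.4411, -0.353, 0.1037]), (np.int32(35), [370.8, 249.6], [0.4184, -0.37, 0.0709]), (np.int32(10), [358.6, 248.7], [0.4178, -0.3365, 0.0693]), (np.int32(1), [361.0, 247.0], [0.4213, -0.3424, 0.0738]), (np.int32(2), [367.5, 248.5], [0.4201, -0.3607, 0.0719])]
top mat [0.4185 0.2183 0.0397] [173 233  26  27 329]
   fixedR [0.419  0.2193]
  handle top ((425.39453125, 222.56483459472656), (26.94874382019043, 30.171323776245117), 1.0685255527496338) [0.4241 0.2224]
  head [0.4257 0.2107 0.0306] [0.4032 0.198  0.0121] [0.4547 0.2356 0.0429]
  base ((465.0790710449219, -356.85546875), (109.2791976928711, 124.20838165283203), 82.93354797363281) 479
  dots [(np.int32(79), [364.3, 231.1], [0.473, -0.3395, 0.0928]), (np.int32(26), [369.5, 241.0], [0.4432, -0.3527, 0.1042])]
```

```bash
python3 - <<'E'
from h import *
from scipy.optimize import minimize
c=load('top')
s=np.array([(540,88),(655,103),(641,243),(524,226)])/4.4
uv=np.where(s[:,:1]>=90,s-[90,0],s)+[366-45,237-38]
uv-=.4
W=ray_z(c,uv,.013)[:,:2]; print('screws',W.round(4).tolist(),W.mean(0).round(4))
e=[W[0]-W[1],W[3]-W[2],W[0]-W[3],W[1]-W[2]]
print([np.degrees(np.arctan2(-a[0],a[1])).round(2) if i<2 else np.degrees(np.arctan2(a[1],a[0])).round(2) for i,a in enumerate(e)],[np.linalg.norm(a).round(4) for a in e])
cams={n:load(n) for n in('scene','top')}
K=4
def rm(c,Xs,u0,v0,w,h):
    q=proj(c,Xs); q=((q-[u0,v0]+.5)*K*16).astype(np.int32)
    m=np.zeros((h*K,w*K),np.uint8); cv2.fillConvexPoly(m,cv2.convexHull(q),255,shift=4)
    return cv2.resize(m,(w,h),interpolation=cv2.INTER_AREA)/255.
def masks(kind):
    o={}
    for n,c in cams.items():
        hsv=cv2.cvtColor(c['color'],cv2.COLOR_RGB2HSV); H,S,V=[hsv[...,i].astype(int) for i in range(3)]
        u,v=({'scene':(166,232),'top':(184,245)} if kind=='t' else {'scene':(366,243),'top':(366,237)})[n]
        if kind=='t': m=((H<8)|(H>172))&(S>120)
        else: m=(H>100)&(H<125)&(S>110)
        m=m.astype(np.uint8)[v-25:v+25,u-25:u+25]
        if kind!='t': m=cv2.morphologyEx(m,cv2.MORPH_CLOSE,np.ones((3,3)));
        k,l,st,_=cv2.connectedComponentsWithStats(m); m=(l==1+np.argmax(st[1:,4])).astype(np.uint8)
        if kind!='t':
            cn=max(cv2.findContours(m,cv2.RETR_EXTERNAL,cv2.CHAIN_APPROX_NONE)[0],key=len); cv2.drawContours(m,[cn],-1,1,-1)
        o[n]=(m.astype(float),u-25,v-25)
    return o
def tool(p):
    x,y,a=p; R=np.array([[np.cos(a),-np.sin(a)],[np.sin(a),np.cos(a)]])
    b=np.array([(sx,sy) for sx in(-.015,.015) for sy in(-.015,.015)])@R.T+[x,y]
    return np.vstack([np.c_[b,np.full(4,z)] for z in(.034,.094)])
def cover(p):
    x,y,z,nx,ny=p; n=np.array([nx,ny,0]); n[2]=np.sqrt(1-nx*nx-ny*ny)
    e1=np.cross(n,[0,1,0]); e1/=np.linalg.norm(e1); e2=np.cross(n,e1)
    t=np.linspace(0,2*np.pi,48,endpoint=False); o=[]
    for h,r in((0,.027),(-.004,.027),(-.004,.034),(-.012,.034)): # relative to boss face
        o.append(np.array([x,y,z])+n*h+r*(np.cos(t)[:,None]*e1+np.sin(t)[:,None]*e2))
    return np.vstack(o[:2])
def cost(p,f,o,ns):
    return sum(((rm(cams[n],f(p),o[n][1],o[n][2],50,50)-cv2.GaussianBlur(o[n][0],(3,3),.5))**2).sum() for n in ns)
o=masks('t')
for ns in(['scene','top'],['scene'],['top']):
    best=min((minimize(cost,[.42,.221,a],(tool,o,ns),'Nelder-Mead',options=dict(initial_simplex=np.array([.42,.221,a])+np.vstack([np.zeros(3),np.diag([.005,.005,.15])]))) for a in(-.3,-.1,.1,.3,.6)),key=lambda r:r.fun)
    print('tool',ns,best.x.round(4),np.degrees(best.x[2]).round(1),round(best.fun,1))
o=masks('c')
for n in o: print(n,o[n][0].sum())
ax=np.array([-.34,.045])
for ns in(['scene','top'],['scene'],['top']):
    r=minimize(lambda p:cost([p[0],p[1],.104,*ax],cover,o,ns),[.442,-.353],method='Nelder-Mead',options=dict(initial_simplex=[[.442,-.353],[.447,-.353],[.442,-.348]])); print('cover',ns,r.x.round(4),round(r.fun,1))
E
```

```text
screws [[0.5171, -0.3198], [0.5077, -0.4036], [0.406, -0.3927], [0.4166, -0.3081]] [ 0.4618 -0.356 ]
[np.float64(-6.44), np.float64(-7.18), np.float64(-6.62), np.float64(-6.13)] [np.float64(0.0843), np.float64(0.0852), np.float64(0.1012), np.float64(0.1023)]
tool ['scene', 'top'] [ 0.4266  0.2266 -0.0923] -5.3 46.1
tool ['scene'] [0.4262 0.2251 1.6278] 93.3 20.9
tool ['top'] [ 0.4261  0.229  -0.101 ] -5.8 12.3
scene 427.0
top 349.0
cover ['scene', 'top'] [ 0.4422 -0.3531] 153.9
cover ['scene'] [ 0.442  -0.3539] 90.9
cover ['top'] [ 0.4436 -0.3515] 61.1
```

```bash
python3 - <<'E'
from h import *
def box(x,y,a):
    R=np.array([[np.cos(a),-np.sin(a)],[np.sin(a),np.cos(a)]]); b=np.array([(-1,-1),(1,-1),(1,1),(-1,1)])*.015@R.T+[x,y]
    return b
out=[]
t=np.linspace(0,2*np.pi,60)
for n,(tx,ty) in(('scene',(166,232)),('top',(184,245))):
    c=load(n); im=c['color'][ty-30:ty+30,tx-32:tx+32]; s=6
    im=cv2.resize(im,None,fx=s,fy=s,interpolation=cv2.INTER_NEAREST).copy()
    def pl(X,col): 
        q=((proj(c,X)-[tx-32,ty-30]+.5)*s).astype(np.int32); cv2.polylines(im,[q],True,col,1)
    for (x,y,a),col in(((.422,.2215,-.09),(0,255,0)),((.4266,.2266,-.09),(255,255,0))):
        for z in(.034,.094): pl(np.c_[box(x,y,a),np.full(4,z)],col)
        pl(np.c_[x+.024*np.cos(t),y+.024*np.sin(t),0*t+.034],col); pl(np.c_[x+.024*np.cos(t),y+.024*np.sin(t),0*t+.004],col)
    pl(np.c_[.418+.042*np.cos(t),.2185+.042*np.sin(t),0*t+.004],(0,0,255))
    out.append(im)
save('ov.png',np.hstack(out))
E
```

```text
(no output)
```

View pics/ov.png

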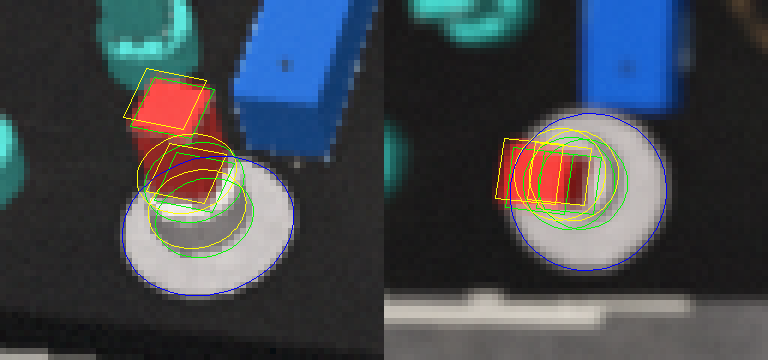

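```bash
python3 - <<'E'
from h import *
A=np.vstack([pts(load(n)).reshape(-1,3) for n in('scene','top')]); A=A[~np.isnan(A[:,0])]
xs=np.arange(.30,.72,.04); ys=np.arange(.64,-.52,-.04)
print('max z mm, rows y down; cols x',xs.round(2))
for y in ys:
    r=[]
    for x in xs:
        q=A[(abs(A[:,0]-x)<.02)&(abs(A[:,1]-y)<.02),2]; r.append('%5d'%(1000*q.max()) if len(q) else '    .')
    print('%.2f'%y,*r)
# turquoise
for n in('scene','top'):
    c=load(n);P=pts(c);hsv=cv2.cvtColor(c['color'],cv2.COLOR_RGB2HSV);m=((abs(hsv[...,0].astype(int)-85)<9)&(hsv[...,1]>100)&(P[...,2]>.06)&(P[...,2]<.12)).astype(np.uint8)
    k,l,st,ce=cv2.connectedComponentsWithStats(m)
    for j in range(1,k):
        if st[j,4]>10: print(n,P[l==j].min(0).round(3),P[l==j].max(0).round(3))
E
```

```text
max z mm, rows y down; cols x [0.3  0.34 0.38 0.42 0.46 0.5  0.54 0.58 0.62 0.66 0.7 ]
0.64  -785  -790     7    39    42    42    43     .     .     .    39
0.60  -786  -789     7     5     5    13    15    15     0     .    -1
0.56  -782  -786     6     5     5     4     7    13    14    12     2
0.52  -786  -786     6     7    62    62    63    62    63    63    60
0.48  -786  -788     9    10   186   195   484    65    63    64    60
0.44  -785     2     6     5   187   482   531   492   472   225   441
0.40  -790     3     8     5     5   487   570   647   501   497   672
0.36  -782     6     6    97    93     7   474   502   499   454   509
0.32  -789     0     6    94    93     6     6     5   452   449   221
0.28  -790     2     6     6     8    95    94     6     7    55    60
0.24  -784     3    34   100    87    87    88     7     6    57    62
0.20  -787     3    30    99    62    62    63    62    62    62    63
0.16  -786     0     7     8    61    63    63    63    64    63    61
0.12  -786     4     6     5     8     8    45    46     6    52    51
0.08  -787     3   
[... 610 characters left out ...]
  86     5     5
-0.28  -785     3     6    14     6     7    35    60    56    55    51
-0.32  -780     4     7   107   111    95    52    57    71    72    71
-0.36  -786     1    15   107   119   100    58    60    74    73    72
-0.40  -787     1    13   106   110    92    58    66    72    72    73
-0.44  -786     3     8     6     6    39    57    70    71    75    72
-0.48  -785     1     5     6   116   118     7    42    55    69    73
-0.52  -788     0     7     5   117   116     5     5     6     5    50
scene [0.5   0.258 0.061] [0.538 0.291 0.096]
scene [0.414 0.324 0.06 ] [0.444 0.352 0.093]
top [0.505 0.259 0.06 ] [0.539 0.29  0.095]
top [0.419 0.324 0.061] [0.449 0.355 0.097]
```

step_arm:
  moves:
    - {"travel": [0.5, -0.75, 0.2], "dr": [0, 0, 0.3], "fingers": 1}
    - {"travel": [0.5, -0.75, 0.1], "dr": [0, 0, 0.3], "fingers": 1}
    - {"travel": [0.5, -0.75, 0], "dr": [0, 0, 0.3], "fingers": 1}
    - {"travel": [0.5, -0.75, 0], "dr": [0, 0, 0.3], "fingers": 1}
    - {"travel": [0.5, -0.75, 0], "dr": [0, 0, 0.3], "fingers": 1}

```text
time_s: 0.52
tool_pos: [0.2825, 0.4463, 0.3038]
eef_rot: [-0.256, -3.131, 0.001]
contact_force: [1.3, -0.6, -0.2]
grip_width: 0.0871
```

step_arm:
  moves:
    - {"travel": [0.5, -0.75, 0], "dr": [0, 0, 0.3], "fingers": 1}
    - {"travel": [0.5, -0.75, 0], "dr": [0, 0, 0.3], "fingers": 1}
    - {"travel": [0.5, -0.75, 0], "dr": [0, 0, 0.3], "fingers": 1}
    - {"travel": [0.5, -0.75, 0], "dr": [0, 0, 0], "fingers": 1}
    - {"travel": [0.5, -0.75, 0], "dr": [0, 0, 0], "fingers": 1}

```text
time_s: 0.93
tool_pos: [0.3826, 0.2962, 0.304]
eef_rot: [-0.135, -3.138, 0.0]
contact_force: [1.4, 0.7, -0.0]
grip_width: 0.0873
```

step_arm:
  moves:
    - {"travel": [0.5, -0.75, 0], "dr": [0, 0, 0], "fingers": 1}
    - {"travel": [0.5, -0.75, 0], "dr": [0, 0, 0], "fingers": 1}
    - {"travel": [0, 0, 0], "dr": [0, 0, 0], "fingers": 1}
    - {"travel": [0, 0, 0], "dr": [0, 0, 0], "fingers": 1}

```text
time_s: 1.27
tool_pos: [0.4229, 0.2363, 0.3039]
eef_rot: [-0.142, -3.138, 0.0]
contact_force: [0.3, 0.2, 0.4]
grip_width: 0.087
```

step_arm:
  moves:
    - {"travel": [0, -0.3, -0.5], "dr": [0, 0, 0], "fingers": 1}
    - {"travel": [0, 0, -0.8], "dr": [0, 0, 0], "fingers": 1}
    - {"travel": [0, 0, -0.8], "dr": [0, 0, 0], "fingers": 1}
    - {"travel": [0, 0, 0], "dr": [0, 0, 0], "fingers": 1}

```text
time_s: 1.6
tool_pos: [0.4178, 0.2255, 0.2138]
eef_rot: [-0.134, -3.128, 0.006]
contact_force: [-1.1, -0.8, -1.4]
grip_width: 0.0873
```

```bash
python3 - <<'E'
from h import *
for n,(tx,ty) in(('scene',(170,220)),('top',(190,235))):
    c=grab(n); im=c['color'][ty-50:ty+50,tx-60:tx+60]
    if n=='scene': a=im
save('above.png',np.hstack([a,im]),3.3)
E
```

```text
(no output)
```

View pics/above.png

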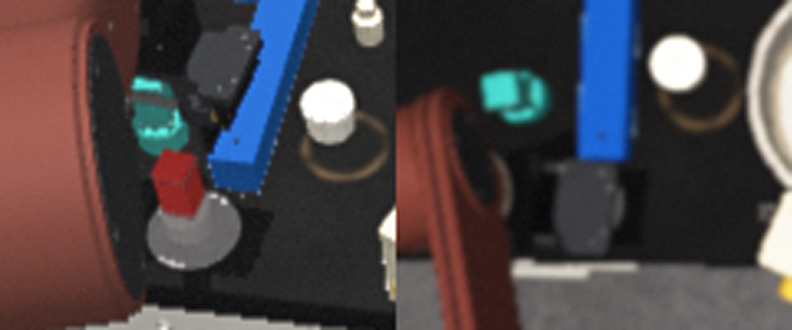

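The scene crop shows the red handle at (178,185) beneath the gripper, with the turquoise tools clear. I continue the descent.

step_arm:
  moves:
    - {"travel": [0, 0, -0.4], "dr": [0, 0, 0], "fingers": 1}
    - {"travel": [0, 0, 0], "dr": [0, 0, 0], "fingers": 1}
    - {"travel": [0, 0, 0], "dr": [0, 0, 0], "fingers": 1}

```text
time_s: 1.95
tool_pos: [0.4225, 0.2266, 0.2058]
eef_rot: [0.134, 3.138, 0.001]
contact_force: [0.6, 0.5, 0.3]
grip_width: 0.087
```

step_arm:
  moves:
    - {"travel": [0.02, -0.07, -0.5], "dr": [0, 0, 0], "fingers": 1}
    - {"travel": [0, 0, -0.6], "dr": [0, 0, 0], "fingers": 1}
    - {"travel": [0, 0, -0.6], "dr": [0, 0, 0], "fingers": 1}
    - {"travel": [0, 0, -0.5], "dr": [0, 0, 0], "fingers": 1}
    - {"travel": [0, 0, -0.2], "dr": [0, 0, 0], "fingers": 1}

```text
time_s: 2.37
tool_pos: [0.4225, 0.2231, 0.1074]
eef_rot: [-0.135, -3.137, 0.001]
contact_force: [0.2, 0.9, 0.1]
grip_width: 0.0873
```

step_arm:
  moves:
    - {"travel": [0, 0, 0], "dr": [0, 0, 0], "fingers": 1}
    - {"travel": [0, 0, 0], "dr": [0, 0, 0], "fingers": 1}

```text
time_s: 2.53
tool_pos: [0.4238, 0.2235, 0.1096]
eef_rot: [0.135, 3.138, 0.001]
contact_force: [-0.1, 1.1, 0.4]
grip_width: 0.0871
```

step_arm:
  moves:
    - {"travel": [0, 0, -0.1], "dr": [0, 0, 0], "fingers": 1}
    - {"travel": [0, 0, 0], "dr": [0, 0, 0], "fingers": 1}
    - {"travel": [0, 0, 0], "dr": [0, 0, 0], "fingers": 1}

```text
time_s: 2.78
tool_pos: [0.4236, 0.2233, 0.1052]
eef_rot: [0.135, 3.137, 0.001]
contact_force: [0.5, -0.5, 0.2]
grip_width: 0.0872
```

step_arm:
  moves:
    - {"travel": [0, 0, 0], "dr": [0, 0, 0], "fingers": -1}
    - {"travel": [0, 0, 0], "dr": [0, 0, 0], "fingers": -1}
    - {"travel": [0, 0, 0], "dr": [0, 0, 0], "fingers": -1}
    - {"travel": [0, 0, 0], "dr": [0, 0, 0], "fingers": -1}
    - {"travel": [0, 0, 0], "dr": [0, 0, 0], "fingers": -1}
  force: 10

```text
time_s: 3.2
tool_pos: [0.423, 0.2231, 0.1043]
eef_rot: [0.136, 3.139, 0.0]
contact_force: [-0.5, -0.7, 0.1]
grip_width: 0.0615
```

step_arm:
  moves:
    - {"travel": [0, 0, 0], "dr": [0, 0, 0], "fingers": -1}
    - {"travel": [0, 0, 0], "dr": [0, 0, 0], "fingers": -1}
    - {"travel": [0, 0, 0], "dr": [0, 0, 0], "fingers": -1}
    - {"travel": [0, 0, 0], "dr": [0, 0, 0], "fingers": -1}
    - {"travel": [0, 0, 0], "dr": [0, 0, 0], "fingers": -1}
  force: 10

```text
time_s: 3.62
tool_pos: [0.423, 0.2232, 0.1042]
eef_rot: [-0.136, -3.139, -0.0]
contact_force: [-0.6, 1.2, -0.3]
grip_width: 0.0299
```

step_arm:
  moves:
    - {"travel": [0, 0, 0], "dr": [0, 0, 0], "fingers": -1}
    - {"travel": [0, 0, 0], "dr": [0, 0, 0], "fingers": -1}
    - {"travel": [0, 0, 0], "dr": [0, 0, 0], "fingers": -1}
  force: 10

```text
time_s: 3.87
tool_pos: [0.423, 0.2231, 0.1042]
eef_rot: [0.136, 3.139, 0.0]
contact_force: [-0.5, 1.0, 0.1]
grip_width: 0.03
```

step_arm:
  moves:
    - {"travel": [0, 0, 0], "dr": [0, 0, 0], "fingers": -1}
    - {"travel": [0, 0, 0], "dr": [0, 0, 0], "fingers": -1}
    - {"travel": [0, 0, 0], "dr": [0, 0, 0], "fingers": -1}
  force: 45

```text
time_s: 4.12
tool_pos: [0.423, 0.2231, 0.1042]
eef_rot: [-0.136, -3.139, -0.0]
contact_force: [0.2, 1.2, -0.7]
grip_width: 0.0297
```

step_arm:
  moves:
    - {"travel": [0, 0, 0.2], "dr": [0, 0, 0], "fingers": -1}
    - {"travel": [0, 0, 0.6], "dr": [0, 0, 0], "fingers": -1}
    - {"travel": [0, 0, 0.8], "dr": [0, 0, 0], "fingers": -1}
    - {"travel": [0, 0, 0.8], "dr": [0, 0, 0], "fingers": -1}
    - {"travel": [0, 0, 0.8], "dr": [0, 0, 0], "fingers": -1}

```text
time_s: 4.53
tool_pos: [0.4223, 0.2226, 0.2335]
eef_rot: [-0.136, -3.137, 0.001]
contact_force: [1.6, 0.4, -2.6]
grip_width: 0.0298
```

step_arm:
  moves:
    - {"travel": [0, 0, 0.8], "dr": [0, 0, 0], "fingers": -1}
    - {"travel": [0, 0, 0.8], "dr": [0, 0, 0], "fingers": -1}
    - {"travel": [0, 0, 0.6], "dr": [0, 0, 0], "fingers": -1}
    - {"travel": [0, 0, 0], "dr": [0, 0, 0], "fingers": -1}
    - {"travel": [0, 0, 0], "dr": [0, 0, 0], "fingers": -1}

```text
time_s: 4.95
tool_pos: [0.4234, 0.2231, 0.3216]
eef_rot: [0.136, 3.136, 0.001]
contact_force: [0.4, 0.2, -3.0]
grip_width: 0.0294
```

```bash
python3 - <<'E'
from h import *
o=observe();print(o['tool_pos'],o['eef_rot'],o['joint_pos'].round(3),o['contact_force'])
for n in('scene','top'):
    c=grab(n); save('lift_%s.png'%n,c['color'],1.4)
E
```

```text
[0.42341953 0.22305866 0.32164811] [1.35626949e-01 3.13571956e+00 1.32325858e-03] [ 0.32  -0.159  1.859 -0.     1.438 -1.164] [ 0.37616574  0.22808567 -2.98083285]
```

View pics/lift_scene.png

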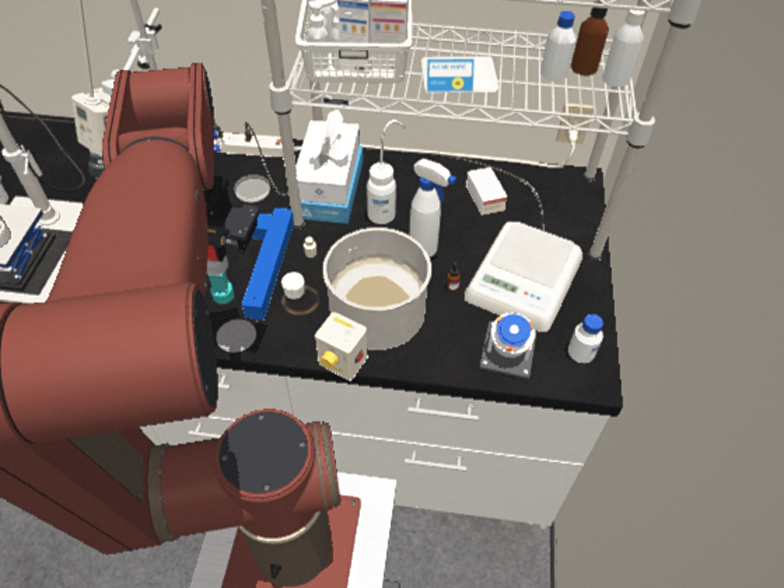

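step_arm:
  moves:
    - {"travel": [0, -0.4, 0], "dr": [0, 0, 0], "fingers": -1}
    - {"travel": [-0.05, -0.8, 0], "dr": [0, 0, 0], "fingers": -1}
    - {"travel": [-0.05, -0.95, 0], "dr": [0, 0, 0], "fingers": -1}
    - {"travel": [-0.05, -0.95, 0], "dr": [0, 0, 0], "fingers": -1}
    - {"travel": [-0.05, -0.95, 0], "dr": [0, 0, 0], "fingers": -1}

```text
time_s: 5.47
tool_pos: [0.4134, 0.0598, 0.3176]
eef_rot: [-0.133, -3.134, 0.0]
contact_force: [0.5, 0.3, -2.9]
grip_width: 0.03
```

step_arm:
  moves:
    - {"travel": [-0.05, -0.95, 0], "dr": [0, 0, 0], "fingers": -1}
    - {"travel": [-0.05, -0.95, 0], "dr": [0, 0, 0], "fingers": -1}
    - {"travel": [-0.05, -0.95, 0], "dr": [0, 0, 0], "fingers": -1}
    - {"travel": [-0.05, -0.95, 0], "dr": [0, 0, 0], "fingers": -1}
    - {"travel": [-0.05, -0.95, 0], "dr": [0, 0, 0], "fingers": -1}

```text
time_s: 5.88
tool_pos: [0.4035, -0.1303, 0.3179]
eef_rot: [-0.136, -3.135, -0.003]
contact_force: [1.2, 0.5, -3.5]
grip_width: 0.0301
```

step_arm:
  moves:
    - {"travel": [-0.1, -0.95, 0], "dr": [0, 0, 0], "fingers": -1}
    - {"travel": [-0.1, -0.95, 0], "dr": [0, 0, 0], "fingers": -1}
    - {"travel": [-0.1, -0.95, 0], "dr": [0, 0, 0], "fingers": -1}
    - {"travel": [-0.1, -0.95, 0], "dr": [-0.05, -0.4, 0], "fingers": -1}
    - {"travel": [-0.1, -0.95, 0], "dr": [-0.05, -0.4, 0], "fingers": -1}

```text
time_s: 6.3
tool_pos: [0.3838, -0.3201, 0.3174]
eef_rot: [0.133, 3.07, -0.004]
contact_force: [1.5, -0.2, -2.3]
grip_width: 0.03
```

step_arm:
  moves:
    - {"travel": [0, -0.6, 0], "dr": [-0.05, -0.4, 0], "fingers": -1}
    - {"travel": [0, 0, 0], "dr": [-0.05, -0.4, 0], "fingers": -1}
    - {"travel": [0, 0, 0], "dr": [-0.05, -0.4, 0], "fingers": -1}
    - {"travel": [0, 0, 0], "dr": [-0.05, -0.4, 0], "fingers": -1}
    - {"travel": [0, 0, 0], "dr": [-0.05, -0.4, 0], "fingers": -1}

```text
time_s: 6.72
tool_pos: [0.384, -0.3423, 0.3171]
eef_rot: [0.127, 2.895, -0.023]
contact_force: [-0.8, -0.2, -2.2]
grip_width: 0.0298
```

step_arm:
  moves:
    - {"travel": [0, 0, 0], "dr": [-0.05, -0.4, 0], "fingers": -1}
    - {"travel": [0, 0, 0], "dr": [-0.05, -0.4, 0], "fingers": -1}
    - {"travel": [0, 0, 0], "dr": [-0.05, -0.4, 0], "fingers": -1}
    - {"travel": [0, 0, 0], "dr": [0, 0, 0], "fingers": -1}
    - {"travel": [0, 0, 0], "dr": [0, 0, 0], "fingers": -1}

```text
time_s: 7.13
tool_pos: [0.384, -0.3423, 0.3179]
eef_rot: [0.122, 2.791, -0.036]
contact_force: [-0.5, -0.5, -2.4]
grip_width: 0.0299
```

```bash
cat >> h.py <<'E'
from scipy.spatial.transform import Rotation as Ro
yaw=np.radians(-6.6); a=np.array([-np.sin(.35)*np.cos(yaw),-np.sin(.35)*np.sin(yaw),np.cos(.35)])
C=np.array([.4428,-.3530,.1045])
def status():
    o=observe(); R=Ro.from_rotvec(o['eef_rot']).as_matrix(); t=-R[:,2]
    face=o['tool_pos']-.1002*t
    d=face-C; h=d@a; lat=d-h*a
    err=Ro.align_vectors([a],[t])[0].as_rotvec()
    print('t',o['time_s'],'axis',t.round(4),'want',a.round(4),'dr units',(np.degrees(err)/5).round(3),'height mm',round(h*1e3,2),'lateral mm',(lat*1e3).round(2),'F',o['contact_force'].round(1),'Faxial',(o['contact_force']@a).round(2),'j',o['joint_pos'].round(2))
E
python3 - <<'E'
from h import *
status()
out=[]
for n,(x,y) in(('scene',(366,223)),('top',(350,227))):
    c=grab(n); out.append(c['color'][y-60:y+60,x-65:x+65])
save('pre.png',np.hstack(out),3)
E
```

```text
t 7.1333 axis [-0.3388  0.0398  0.94  ] want [-0.3406  0.0394  0.9394] dr units [ 0.004 -0.022  0.003] height mm 120.73 lateral mm [16.31  1.99  5.83] F [-0.5 -0.5 -2.4] Faxial -2.12 j [-1.03 -0.24  1.97  0.29  1.21 -2.59]
```

View pics/pre.png

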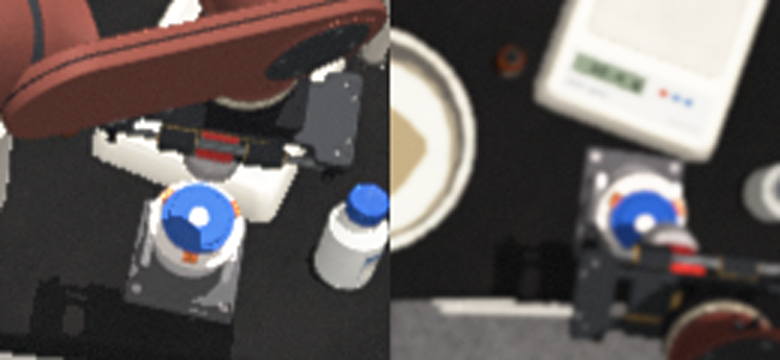

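step_arm:
  moves:
    - {"travel": [0.05, -0.02, -0.4], "dr": [0.13, -0.02, -0.37], "fingers": -1}
    - {"travel": [0.05, -0.03, -0.4], "dr": [0.13, -0.02, -0.37], "fingers": -1}
    - {"travel": [0.08, -0.03, -0.45], "dr": [0.13, -0.02, -0.37], "fingers": -1}
    - {"travel": [0.08, -0.03, -0.5], "dr": [0.13, -0.02, -0.37], "fingers": -1}
    - {"travel": [0.1, -0.03, -0.5], "dr": [0.13, -0.02, -0.37], "fingers": -1}

```text
time_s: 7.65
tool_pos: [0.3997, -0.3485, 0.2293]
eef_rot: [0.36, 2.766, -0.0]
contact_force: [0.3, 0.2, -2.7]
grip_width: 0.0298
```

step_arm:
  moves:
    - {"travel": [0, 0, 0], "dr": [0, 0, 0], "fingers": -1}
    - {"travel": [0, 0, 0], "dr": [0, 0, 0], "fingers": -1}
    - {"travel": [0, 0, 0], "dr": [0, 0, 0], "fingers": -1}

```text
time_s: 7.9
tool_pos: [0.3998, -0.3489, 0.2312]
eef_rot: [0.357, 2.765, -0.001]
contact_force: [0.4, 0.2, -1.9]
grip_width: 0.0298
```

```bash
cat >> h.py <<'E'
def view(name,scale=6,gap=None):
    o=observe(); R=Ro.from_rotvec(o['eef_rot']).as_matrix(); t=-R[:,2]; face=o['tool_pos']-.1002*t
    th=np.linspace(0,2*np.pi,60)
    def circ(ctr,n,r):
        e1=np.cross(n,[0,1,0]); e1/=np.linalg.norm(e1); e2=np.cross(n,e1); return ctr+r*(np.cos(th)[:,None]*e1+np.sin(th)[:,None]*e2)
    out=[]
    for n in('scene','top'):
        c=grab(n); x,y=proj(c,C+.02*a)[0].round().astype(int)
        im=cv2.resize(c['color'][y-32:y+32,x-32:x+32],None,fx=scale,fy=scale,interpolation=cv2.INTER_NEAREST).copy(); raw=im.copy()
        for X,col in((circ(face,t,.024),(255,255,0)),(circ(face+.03*t,t,.024),(255,255,0)),(circ(C,a,.027),(0,255,0)),(circ(C-.004*a,a,.034),(255,0,255)),(circ(C-.021*a,a,.043),(0,255,255))):
            cv2.polylines(im,[((proj(c,X)-[x-32,y-32]+.5)*scale).astype(np.int32)],True,col,1)
        out+=[np.vstack([raw,im])]
    im=np.hstack(out); save(name,im,min(1,600/im.shape[0]))
E
python3 - <<'E'
from h import *
status(); view('pre2.png')
E
```

```text
t 7.9 axis [-0.3433  0.0453  0.9381] want [-0.3406  0.0394  0.9394] dr units [0.063 0.033 0.022] height mm 33.62 lateral mm [ 2.81 -1.72  1.09] F [ 0.4  0.2 -1.9] Faxial -1.9 j [-1.01 -0.12  2.03  0.32  1.02 -2.46]
```

View pics/pre2.png

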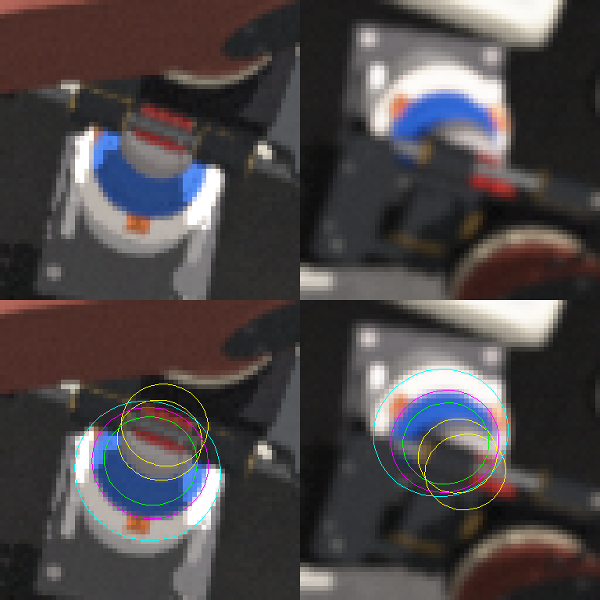

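```bash
python3 - <<'E'
from h import *
from scipy.optimize import least_squares
o=observe(); R=Ro.from_rotvec(o['eef_rot']).as_matrix(); t=-R[:,2]; face=o['tool_pos']-.1002*t
out=[]
for n in('scene','top'):
    c=load(n); P=pts(c); hsv=cv2.cvtColor(c['color'],cv2.COLOR_RGB2HSV)
    d=P-face; h=d@t; ex=R[:,0]; ey=R[:,1]; r=np.linalg.norm(d-h[...,None]*t,axis=-1)
    m=(h>.003)&(h<.028)&(r<.034)
    q=np.c_[d[m]@ex,d[m]@ey,h[m]]
    print(n,len(q),'x/y/h pct',(np.percentile(q,[5,50,95],0)*1e3).round(1).tolist())
    f=least_squares(lambda p:np.hypot(q[:,0]-p[0],q[:,1]-p[1])-.024,[0,0],loss='soft_l1',f_scale=.002); print(' centre offset in gripper x,y mm',(f.x*1e3).round(2), 'resid',np.abs(f.fun).mean())
    # lowest h along centre column
    mm=(r<.03)&(h>-.012)&(h<.03); print(' h hist',np.histogram(h[mm]*1e3,bins=np.arange(-12,31,3)))
    x,y=proj(c,face+.01*t)[0].round().astype(int); im=cv2.resize(c['color'][y-20:y+20,x-20:x+20],None,fx=10,fy=10,interpolation=cv2.INTER_NEAREST).copy()
    th=np.linspace(0,2*np.pi,60)
    for k,col in((0,(255,255,0)),(.03,(0,255,0))):
        X=face+k*t+.024*(np.cos(th)[:,None]*ex+np.sin(th)[:,None]*ey)
        cv2.polylines(im,[((proj(c,X)-[x-20,y-20]+.5)*10).astype(np.int32)],True,col,1)
    out.append(im)
print('gripper ex in world',ex.round(3),'ey',ey.round(3))
save('z.png',np.hstack(out))
E
```

```text
scene 55 x/y/h pct [[14.4, -18.6, 5.1], [20.8, 1.0, 19.1], [24.2, 16.7, 27.2]]
 centre offset in gripper x,y mm [-0.61 -0.29] resid 0.0009720425506984184
 h hist (array([ 0,  0,  0,  1,  3,  5,  6,  6,  3,  4,  8,  7, 11, 23]), array([-12,  -9,  -6,  -3,   0,   3,   6,   9,  12,  15,  18,  21,  24,
        27,  30]))
top 47 x/y/h pct [[-25.2, -15.9, 5.3], [-21.7, 3.9, 21.3], [-15.1, 17.8, 27.6]]
 centre offset in gripper x,y mm [-0.39 -0.03] resid 0.0014526299227995377
 h hist (array([ 0,  0,  0,  1,  5,  4,  3,  4,  5,  4,  3,  8,  8, 15]), array([-12,  -9,  -6,  -3,   0,   3,   6,   9,  12,  15,  18,  21,  24,
        27,  30]))
gripper ex in world [-0.906  0.246 -0.345] ey [0.247 0.968 0.042]
```

View pics/z.png

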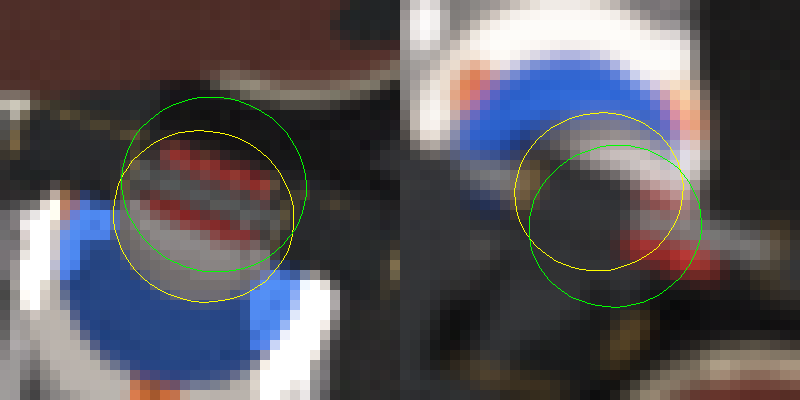

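Overlay of the predicted head (yellow and green circles) matches the grey head in both views, and depth puts the tool within 1 mm of centre in the hand. I fine-align and close most of the gap.

step_arm:
  moves:
    - {"travel": [0.05, 0.01, -0.2], "dr": [0.06, 0.03, 0.02], "fingers": -1}
    - {"travel": [0.05, 0.01, -0.2], "dr": [0, 0, 0], "fingers": -1}
    - {"travel": [0.03, 0.01, -0.15], "dr": [0, 0, 0], "fingers": -1}
    - {"travel": [0, 0, 0], "dr": [0, 0, 0], "fingers": -1}
    - {"travel": [0, 0, 0], "dr": [0, 0, 0], "fingers": -1}

```text
time_s: 8.42
tool_pos: [0.4044, -0.3468, 0.2072]
eef_rot: [0.358, 2.77, 0.009]
contact_force: [-1.2, -0.0, -2.4]
grip_width: 0.0302
```

```bash
python3 -c "
from h import *
status()"
```

```text
t 8.4167 axis [-0.3397  0.0377  0.9398] want [-0.3406  0.0394  0.9394] dr units [-0.019 -0.012 -0.006] height mm 9.65 lateral mm [-1.13  2.05 -0.49] F [-1.2 -0.  -2.4] Faxial -1.88 j [-1.   -0.08  2.05  0.32  0.98 -2.46]
```

step_arm:
  moves:
    - {"travel": [0.05, -0.05, -0.05], "dr": [-0.02, -0.01, 0], "fingers": -1}
    - {"travel": [0.03, 0, -0.05], "dr": [0, 0, 0], "fingers": -1}
    - {"travel": [0, 0, 0], "dr": [0, 0, 0], "fingers": -1}
    - {"travel": [0, 0, 0], "dr": [0, 0, 0], "fingers": -1}

```text
time_s: 8.75
tool_pos: [0.4078, -0.3494, 0.2042]
eef_rot: [0.357, 2.768, 0.005]
contact_force: [0.2, 0.4, -3.1]
grip_width: 0.03
```

```bash
python3 -c "
from h import *
status()"
```

```text
t 8.75 axis [-0.3414  0.0409  0.939 ] want [-0.3406  0.0394  0.9394] dr units [0.016 0.01  0.005] height mm 5.53 lateral mm [ 1.14 -0.71  0.44] F [ 0.2  0.4 -3.1] Faxial -2.96 j [-0.99 -0.07  2.04  0.33  0.97 -2.47]
```

step_arm:
  moves:
    - {"travel": [0, 0, -0.025], "dr": [0, 0, 0], "fingers": -1}
    - {"travel": [0.01, 0, -0.025], "dr": [0, 0, 0], "fingers": -1}
    - {"travel": [0.01, 0, -0.025], "dr": [0, 0, 0], "fingers": -1}
    - {"travel": [0, 0, 0], "dr": [0, 0, 0], "fingers": -1}
    - {"travel": [0, 0, 0], "dr": [0, 0, 0], "fingers": -1}

```text
time_s: 9.17
tool_pos: [0.4085, -0.3493, 0.2011]
eef_rot: [0.357, 2.768, 0.005]
contact_force: [0.4, 0.1, -2.1]
grip_width: 0.0298
```

```bash
python3 -c "
from h import *
status()"
```

```text
t 9.1667 axis [-0.3414  0.0408  0.9391] want [-0.3406  0.0394  0.9394] dr units [0.015 0.009 0.005] height mm 2.4 lateral mm [ 0.76 -0.48  0.3 ] F [ 0.4  0.1 -2.1] Faxial -2.15 j [-0.99 -0.07  2.04  0.33  0.96 -2.47]
```

step_arm:
  moves:
    - {"travel": [0.005, 0, -0.025], "dr": [0, 0, 0], "fingers": -1}
    - {"travel": [0.01, 0, -0.025], "dr": [0, 0, 0], "fingers": -1}
    - {"travel": [0, 0, 0], "dr": [0, 0, 0], "fingers": -1}

```text
time_s: 9.42
tool_pos: [0.4093, -0.3494, 0.1992]
eef_rot: [0.357, 2.767, 0.004]
contact_force: [0.5, -1.0, -2.3]
grip_width: 0.0297
```

step_arm:
  moves:
    - {"travel": [0.01, 0, -0.025], "dr": [0, 0, 0], "fingers": -1}
    - {"travel": [0, 0, 0], "dr": [0, 0, 0], "fingers": -1}
    - {"travel": [0, 0, 0], "dr": [0, 0, 0], "fingers": -1}

```text
time_s: 9.67
tool_pos: [0.4096, -0.3495, 0.1986]
eef_rot: [0.357, 2.767, 0.004]
contact_force: [-3.1, 0.5, 1.6]
grip_width: 0.0302
```

step_arm:
  moves:
    - {"travel": [0.01, 0, -0.025], "dr": [0, 0, 0], "fingers": -1}
    - {"travel": [0, 0, 0], "dr": [0, 0, 0], "fingers": -1}
    - {"travel": [0, 0, 0], "dr": [0, 0, 0], "fingers": -1}

```text
time_s: 9.92
tool_pos: [0.4101, -0.3497, 0.1978]
eef_rot: [0.357, 2.767, 0.003]
contact_force: [-2.8, 0.1, 4.4]
grip_width: 0.0298
```

```bash
python3 -c "
from h import *
status()"
```

```text
t 9.9167 axis [-0.342   0.0418  0.9388] want [-0.3406  0.0394  0.9394] dr units [0.026 0.017 0.009] height mm -1.33 lateral mm [ 1.15 -0.85  0.45] F [-2.8  0.1  4.4] Faxial 5.08 j [-0.99 -0.06  2.04  0.33  0.95 -2.47]
```

step_arm:
  moves:
    - {"travel": [0.005, 0, -0.025], "dr": [0.02, 0.01, 0], "fingers": -1}
    - {"travel": [0, 0, 0], "dr": [0, 0, 0], "fingers": -1}
    - {"travel": [0, 0, 0], "dr": [0, 0, 0], "fingers": -1}

```text
time_s: 10.17
tool_pos: [0.4105, -0.3499, 0.1969]
eef_rot: [0.358, 2.767, 0.005]
contact_force: [-3.4, 0.8, 5.1]
grip_width: 0.0297
```

step_arm:
  moves:
    - {"travel": [0.008, 0, -0.025], "dr": [0, 0, 0], "fingers": -1}
    - {"travel": [0, 0, 0], "dr": [0, 0, 0], "fingers": -1}
    - {"travel": [0, 0, 0], "dr": [0, 0, 0], "fingers": -1}

```text
time_s: 10.42
tool_pos: [0.4109, -0.3499, 0.196]
eef_rot: [0.358, 2.767, 0.005]
contact_force: [-3.3, 0.6, 6.5]
grip_width: 0.0298
```

```bash
python3 -c "
from h import *
status()"
```

```text
t 10.4167 axis [-0.3417  0.0407  0.9389] want [-0.3406  0.0394  0.9394] dr units [0.014 0.013 0.004] height mm -3.23 lateral mm [ 1.2  -0.87  0.47] F [-3.3  0.6  6.5] Faxial 7.24 j [-0.99 -0.05  2.04  0.33  0.95 -2.47]
```

step_arm:
  moves:
    - {"travel": [0.008, 0, -0.025], "dr": [0, 0, 0], "fingers": -1}
    - {"travel": [0, 0, 0], "dr": [0, 0, 0], "fingers": -1}
    - {"travel": [0, 0, 0], "dr": [0, 0, 0], "fingers": -1}

```text
time_s: 10.67
tool_pos: [0.4112, -0.35, 0.1952]
eef_rot: [0.358, 2.767, 0.005]
contact_force: [-4.1, 0.9, 7.1]
grip_width: 0.0298
```

step_arm:
  moves:
    - {"travel": [0.008, 0, -0.025], "dr": [0, 0, 0], "fingers": -1}
    - {"travel": [0, 0, 0], "dr": [0, 0, 0], "fingers": -1}
    - {"travel": [0, 0, 0], "dr": [0, 0, 0], "fingers": -1}

```text
time_s: 10.92
tool_pos: [0.4116, -0.3501, 0.1943]
eef_rot: [0.358, 2.767, 0.004]
contact_force: [-2.9, 0.1, 6.9]
grip_width: 0.0298
```

```bash
python3 -c "
from h import *
status()"
```

```text
t 10.9167 axis [-0.3419  0.0411  0.9388] want [-0.3406  0.0394  0.9394] dr units [0.019 0.016 0.006] height mm -5.07 lateral mm [ 1.32 -1.03  0.52] F [-2.9  0.1  6.9] Faxial 7.49 j [-0.99 -0.05  2.04  0.33  0.94 -2.47]
```

step_arm:
  moves:
    - {"travel": [0.008, 0, -0.025], "dr": [0.02, 0.01, 0], "fingers": -1}
    - {"travel": [0, 0, 0], "dr": [0, 0, 0], "fingers": -1}
    - {"travel": [0, 0, 0], "dr": [0, 0, 0], "fingers": -1}

```text
time_s: 11.17
tool_pos: [0.412, -0.3502, 0.1935]
eef_rot: [0.358, 2.768, 0.006]
contact_force: [-4.2, 1.2, 7.8]
grip_width: 0.0295
```

step_arm:
  moves:
    - {"travel": [0.008, 0, -0.02], "dr": [0, 0, 0], "fingers": -1}
    - {"travel": [0, 0, 0], "dr": [0, 0, 0], "fingers": -1}
    - {"travel": [0, 0, 0], "dr": [0, 0, 0], "fingers": -1}

```text
time_s: 11.42
tool_pos: [0.4119, -0.3493, 0.1913]
eef_rot: [0.359, 2.769, 0.009]
contact_force: [-0.7, 1.1, -2.3]
grip_width: 0.0301
```

```bash
python3 -c "
from h import *
status()"
```

```text
t 11.4167 axis [-0.34    0.0376  0.9397] want [-0.3406  0.0394  0.9394] dr units [-0.02  -0.008 -0.007] height mm -7.99 lateral mm [0.41 0.25 0.14] F [-0.7  1.1 -2.3] Faxial -1.87 j [-0.99 -0.04  2.04  0.33  0.94 -2.47]
```

The force dropped, so the rim has clicked past the hooks. I continue gently until it is home.

step_arm:
  moves:
    - {"travel": [0.008, 0, -0.02], "dr": [0, 0, 0], "fingers": -1}
    - {"travel": [0, 0, 0], "dr": [0, 0, 0], "fingers": -1}
    - {"travel": [0, 0, 0], "dr": [0, 0, 0], "fingers": -1}

```text
time_s: 11.67
tool_pos: [0.412, -0.349, 0.1902]
eef_rot: [0.358, 2.77, 0.01]
contact_force: [-1.4, 1.7, 0.8]
grip_width: 0.0297
```

step_arm:
  moves:
    - {"travel": [0.008, 0, -0.02], "dr": [0, 0, 0], "fingers": -1}
    - {"travel": [0, 0, 0], "dr": [0, 0, 0], "fingers": -1}
    - {"travel": [0, 0, 0], "dr": [0, 0, 0], "fingers": -1}

```text
time_s: 11.92
tool_pos: [0.4122, -0.3491, 0.1898]
eef_rot: [0.358, 2.77, 0.01]
contact_force: [-5.0, 1.8, 4.5]
grip_width: 0.03
```

```bash
python3 -c "
from h import *
status()"
```

```text
t 11.9167 axis [-0.3392  0.0369  0.94  ] want [-0.3406  0.0394  0.9394] dr units [-0.028 -0.018 -0.009] height mm -9.49 lateral mm [0.16 0.59 0.03] F [-5.   1.8  4.5] Faxial 5.97 j [-0.98 -0.04  2.04  0.33  0.94 -2.47]
```

step_arm:
  moves:
    - {"travel": [0.008, 0, -0.02], "dr": [-0.02, -0.01, 0], "fingers": -1}
    - {"travel": [0, 0, 0], "dr": [0, 0, 0], "fingers": -1}
    - {"travel": [0, 0, 0], "dr": [0, 0, 0], "fingers": -1}

```text
time_s: 12.17
tool_pos: [0.4124, -0.349, 0.1893]
eef_rot: [0.357, 2.77, 0.008]
contact_force: [-7.7, 3.8, 7.5]
grip_width: 0.0295
```

step_arm:
  moves:
    - {"travel": [0.006, 0, -0.015], "dr": [0, 0, 0], "fingers": -1}
    - {"travel": [0, 0, 0], "dr": [0, 0, 0], "fingers": -1}
    - {"travel": [0, 0, 0], "dr": [0, 0, 0], "fingers": -1}

```text
time_s: 12.42
tool_pos: [0.4125, -0.349, 0.189]
eef_rot: [0.357, 2.77, 0.008]
contact_force: [-10.2, 5.4, 12.1]
grip_width: 0.0294
```

```bash
python3 -c "
from h import *
status()"
```

```text
t 12.4167 axis [-0.3396  0.0381  0.9398] want [-0.3406  0.0394  0.9394] dr units [-0.014 -0.013 -0.005] height mm -10.36 lateral mm [0.21 0.57 0.05] F [-10.2   5.4  12.1] Faxial 15.1 j [-0.98 -0.04  2.04  0.33  0.94 -2.47]
```

step_arm:
  moves:
    - {"travel": [-0.005, 0.01, -0.012], "dr": [0, 0, 0], "fingers": -1}
    - {"travel": [0, 0, 0], "dr": [0, 0, 0], "fingers": -1}
    - {"travel": [0, 0, 0], "dr": [0, 0, 0], "fingers": -1}

```text
time_s: 12.67
tool_pos: [0.4124, -0.349, 0.1889]
eef_rot: [0.357, 2.769, 0.007]
contact_force: [-10.1, 5.8, 12.5]
grip_width: 0.0301
```

```bash
python3 -c "
from h import *
status()"
```

```text
t 12.6667 axis [-0.3401  0.0389  0.9396] want [-0.3406  0.0394  0.9394] dr units [-0.005 -0.007 -0.002] height mm -10.44 lateral mm [0.16 0.55 0.03] F [-10.1   5.8  12.5] Faxial 15.38 j [-0.98 -0.04  2.04  0.33  0.93 -2.47]
```

Pressed home at about 18 N, with the steep rise seen. I retract along the axis and look.

step_arm:
  moves:
    - {"travel": [-0.02, 0, 0.05], "dr": [0, 0, 0], "fingers": -1}
    - {"travel": [-0.03, 0, 0.08], "dr": [0, 0, 0], "fingers": -1}
    - {"travel": [-0.07, 0.01, 0.2], "dr": [0, 0, 0], "fingers": -1}
    - {"travel": [-0.2, 0.02, 0.55], "dr": [0, 0, 0], "fingers": -1}
    - {"travel": [-0.3, 0.03, 0.8], "dr": [0, 0, 0], "fingers": -1}

```text
time_s: 13.08
tool_pos: [0.3869, -0.3446, 0.2525]
eef_rot: [0.359, 2.773, 0.015]
contact_force: [0.5, 0.1, -1.9]
grip_width: 0.0299
```

step_arm:
  moves:
    - {"travel": [-0.3, 0.03, 0.8], "dr": [0, 0, 0], "fingers": -1}
    - {"travel": [-0.2, 0.02, 0.8], "dr": [0, 0, 0], "fingers": -1}
    - {"travel": [0, 0, 0.3], "dr": [0, 0, 0], "fingers": -1}
    - {"travel": [0, 0, 0], "dr": [0, 0, 0], "fingers": -1}

```text
time_s: 13.42
tool_pos: [0.3688, -0.3461, 0.3356]
eef_rot: [0.357, 2.763, -0.002]
contact_force: [0.4, 0.5, -2.7]
grip_width: 0.0296
```

```bash
python3 - <<'E'
from h import *
status()
out=[]
for n,(x,y) in(('scene',(366,240)),('top',(362,237))):
    c=grab(n); P=pts(c); out.append(c['color'][y-28:y+28,x-34:x+34])
    d=P-C; h=d@a; r=np.linalg.norm(d-h[...,None]*a,axis=-1)
    hsv=cv2.cvtColor(c['color'],cv2.COLOR_RGB2HSV); bl=(abs(hsv[...,0].astype(int)-112)<13)&(hsv[...,1]>110)
    m=bl&(r<.024)&(h<.005); p=P[m]; ms=p.mean(0); vt=np.linalg.svd(p-ms)[2][2]; vt*=np.sign(vt[2])
    print(n,len(p),'boss height mm',np.median(h[m])*1e3,'normal',vt.round(3),'angle deg',np.degrees(np.arccos(vt@a)))
save('after.png',np.hstack(out),5.8)
E
```

```text
t 13.4167 axis [-0.3448  0.0461  0.9376] want [-0.3406  0.0394  0.9394] dr units [0.072 0.051 0.024] height mm 142.37 lateral mm [ 8.99 -3.33  3.4 ] F [ 0.4  0.5 -2.7] Faxial -2.63 j [-1.06 -0.28  1.97  0.3   1.25 -2.44]
scene 191 boss height mm -9.561912146124671 normal [-0.328  0.034  0.944] angle deg 0.7953359691988129
top 154 boss height mm -10.063308666456757 normal [-0.318  0.058  0.946] angle deg 1.7492402769541269
```

View pics/after.png

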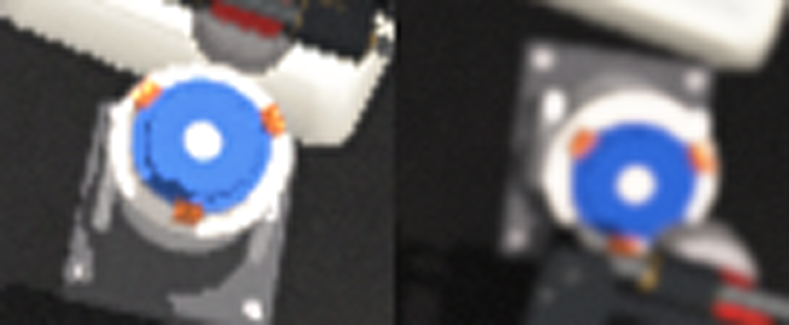

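Boss face is now 9.5–10 mm lower and flat, with all three orange hooks over the rim at (148,97), (273,120) and (187,212) in the scene crop. Now the return.

```bash
python3 - <<'E'
from h import *
o=observe(); R=Ro.from_rotvec(o['eef_rot']); T=Ro.from_rotvec(np.array([-.0438,-.999,0])/np.linalg.norm([.0438,.999])*np.pi)
print((np.degrees((T*R.inv()).as_rotvec())/5).round(3), ((np.array([.419,.2195,.33])-o['tool_pos'])/.04).round(3))
E
```

```text
[0.115 4.008 1.923] [ 1.2750e+00  1.4096e+01 -3.0000e-03]
```

step_arm:
  moves:
    - {"travel": [0, 0.4, 0], "dr": [0.01, 0.3, 0.12], "fingers": -1}
    - {"travel": [0, 0.8, 0], "dr": [0.01, 0.3, 0.12], "fingers": -1}
    - {"travel": [0, 0.95, 0], "dr": [0.01, 0.3, 0.12], "fingers": -1}
    - {"travel": [0, 0.95, 0], "dr": [0.01, 0.3, 0.12], "fingers": -1}
    - {"travel": [0.1, 0.95, 0], "dr": [0.01, 0.3, 0.12], "fingers": -1}

```text
time_s: 13.93
tool_pos: [0.3708, -0.1804, 0.3276]
eef_rot: [0.299, 2.913, 0.007]
contact_force: [0.9, 0.4, -2.5]
grip_width: 0.0294
```

step_arm:
  moves:
    - {"travel": [0.1, 0.95, 0], "dr": [0.01, 0.3, 0.12], "fingers": -1}
    - {"travel": [0.1, 0.95, 0], "dr": [0.01, 0.3, 0.12], "fingers": -1}
    - {"travel": [0.1, 0.95, 0], "dr": [0.01, 0.3, 0.12], "fingers": -1}
    - {"travel": [0.1, 0.95, 0], "dr": [0.01, 0.3, 0.12], "fingers": -1}
    - {"travel": [0.1, 0.95, 0], "dr": [0.01, 0.3, 0.12], "fingers": -1}

```text
time_s: 14.35
tool_pos: [0.391, 0.0099, 0.3282]
eef_rot: [0.228, 3.05, -0.002]
contact_force: [1.3, -0.5, -2.8]
grip_width: 0.0297
```

step_arm:
  moves:
    - {"travel": [0.1, 0.95, 0], "dr": [0, 0.3, 0.12], "fingers": -1}
    - {"travel": [0.1, 0.95, 0], "dr": [0, 0.3, 0.12], "fingers": -1}
    - {"travel": [0.1, 0.95, 0], "dr": [0, 0.3, 0.12], "fingers": -1}
    - {"travel": [0.1, 0.95, 0], "dr": [0, 0.1, 0.12], "fingers": -1}
    - {"travel": [0.1, 0.95, 0], "dr": [0, 0, 0.12], "fingers": -1}

```text
time_s: 14.77
tool_pos: [0.4109, 0.1999, 0.3276]
eef_rot: [-0.15, -3.134, 0.013]
contact_force: [1.6, -0.2, -2.1]
grip_width: 0.0298
```

step_arm:
  moves:
    - {"travel": [0.1, 0.5, 0], "dr": [0, 0, 0.12], "fingers": -1}
    - {"travel": [0, 0, 0], "dr": [0, 0, 0], "fingers": -1}
    - {"travel": [0, 0, 0], "dr": [0, 0, 0], "fingers": -1}

```text
time_s: 15.02
tool_pos: [0.4148, 0.2186, 0.3277]
eef_rot: [-0.131, -3.135, 0.013]
contact_force: [1.2, -0.2, -1.9]
grip_width: 0.0297
```

```bash
cat >> h.py <<'E'
def toplace():
    o=observe(); R=Ro.from_rotvec(o['eef_rot']); T=Ro.from_rotvec(np.array([-.0438,-.999,0])/np.linalg.norm([.0438,.999])*np.pi)
    print(o['time_s'],o['tool_pos'].round(4),'dr',(np.degrees((T*R.inv()).as_rotvec())/5).round(3),'travel', ((np.array([.419,.2195,.1045])-o['tool_pos'])/.04).round(3),o['contact_force'].round(1))
E
python3 -c "
from h import *
toplace()"
```

```text
15.0167 [0.4148 0.2186 0.3277] dr [ 0.095 -0.049 -0.044] travel [ 0.105  0.022 -5.581] [ 1.2 -0.2 -1.9]
```

step_arm:
  moves:
    - {"travel": [0.05, 0.02, -0.4], "dr": [0.1, -0.05, -0.04], "fingers": -1}
    - {"travel": [0.05, 0, -0.8], "dr": [0, 0, 0], "fingers": -1}
    - {"travel": [0, 0, -0.9], "dr": [0, 0, 0], "fingers": -1}
    - {"travel": [0, 0, -0.9], "dr": [0, 0, 0], "fingers": -1}
    - {"travel": [0, 0, -0.9], "dr": [0, 0, 0], "fingers": -1}

```text
time_s: 15.43
tool_pos: [0.419, 0.2169, 0.1723]
eef_rot: [0.144, 3.134, 0.003]
contact_force: [1.2, 0.1, -2.9]
grip_width: 0.03
```

step_arm:
  moves:
    - {"travel": [0, 0, -0.8], "dr": [0, 0, 0], "fingers": -1}
    - {"travel": [0, 0, -0.3], "dr": [0, 0, 0], "fingers": -1}
    - {"travel": [0, 0, 0], "dr": [0, 0, 0], "fingers": -1}
    - {"travel": [0, 0, 0], "dr": [0, 0, 0], "fingers": -1}

```text
time_s: 15.77
tool_pos: [0.4188, 0.2171, 0.1296]
eef_rot: [0.144, 3.136, 0.002]
contact_force: [0.2, -0.1, -2.3]
grip_width: 0.0298
```

```bash
python3 -c "
from h import *
toplace()"
```

```text
15.7667 [0.4188 0.2171 0.1296] dr [-0.01   0.024  0.049] travel [ 0.004  0.059 -0.629] [ 0.2 -0.1 -2.3]
```

step_arm:
  moves:
    - {"travel": [0, 0.05, -0.2], "dr": [-0.01, 0.02, 0], "fingers": -1}
    - {"travel": [0, 0, -0.2], "dr": [0, 0, 0], "fingers": -1}
    - {"travel": [0, 0, -0.1], "dr": [0, 0, 0], "fingers": -1}
    - {"travel": [0, 0, 0], "dr": [0, 0, 0], "fingers": -1}
    - {"travel": [0, 0, 0], "dr": [0, 0, 0], "fingers": -1}

```text
time_s: 16.18
tool_pos: [0.4199, 0.2203, 0.1112]
eef_rot: [0.142, 3.135, 0.002]
contact_force: [0.8, 0.4, -2.4]
grip_width: 0.0298
```

step_arm:
  moves:
    - {"travel": [0, 0, -0.05], "dr": [0, 0, 0], "fingers": -1}
    - {"travel": [0, 0, -0.03], "dr": [0, 0, 0], "fingers": -1}
    - {"travel": [0, 0, 0], "dr": [0, 0, 0], "fingers": -1}
    - {"travel": [0, 0, 0], "dr": [0, 0, 0], "fingers": -1}

```text
time_s: 16.52
tool_pos: [0.42, 0.2203, 0.108]
eef_rot: [0.142, 3.134, 0.002]
contact_force: [1.4, -0.2, -3.2]
grip_width: 0.0298
```

```bash
python3 -c "
from h import *
toplace()"
```

```text
16.5167 [0.42   0.2203 0.108 ] dr [-0.015  0.046  0.036] travel [-0.025 -0.019 -0.088] [ 1.4 -0.2 -3.2]
```

step_arm:
  moves:
    - {"travel": [0, 0, -0.04], "dr": [-0.01, 0.05, 0], "fingers": -1}
    - {"travel": [0, 0, -0.03], "dr": [0, 0, 0], "fingers": -1}
    - {"travel": [0, 0, 0], "dr": [0, 0, 0], "fingers": -1}
    - {"travel": [0, 0, 0], "dr": [0, 0, 0], "fingers": -1}

```text
time_s: 16.85
tool_pos: [0.4199, 0.2202, 0.105]
eef_rot: [-0.143, -3.138, -0.0]
contact_force: [-0.7, -1.0, -3.3]
grip_width: 0.0297
```

step_arm:
  moves:
    - {"travel": [0, 0, -0.025], "dr": [0, 0, 0], "fingers": -1}
    - {"travel": [0, 0, 0], "dr": [0, 0, 0], "fingers": -1}
    - {"travel": [0, 0, 0], "dr": [0, 0, 0], "fingers": -1}

```text
time_s: 17.1
tool_pos: [0.4201, 0.2203, 0.1043]
eef_rot: [0.143, 3.138, 0.001]
contact_force: [-0.0, -0.5, -1.8]
grip_width: 0.0296
```

step_arm:
  moves:
    - {"travel": [0, 0, -0.015], "dr": [0, 0, 0], "fingers": -1}
    - {"travel": [0, 0, 0], "dr": [0, 0, 0], "fingers": -1}
    - {"travel": [0, 0, 0], "dr": [0, 0, 0], "fingers": -1}

```text
time_s: 17.35
tool_pos: [0.4202, 0.2203, 0.1042]
eef_rot: [-0.143, -3.138, -0.001]
contact_force: [-3.0, -0.9, 4.6]
grip_width: 0.0299
```

Standing on the mat; release.

step_arm:
  moves:
    - {"travel": [0, 0, 0.01], "dr": [0, 0, 0], "fingers": -0.2}
    - {"travel": [0, 0, 0], "dr": [0, 0, 0], "fingers": 0}
    - {"travel": [0, 0, 0], "dr": [0, 0, 0], "fingers": 0.4}
    - {"travel": [0, 0, 0.02], "dr": [0, 0, 0], "fingers": 0.7}
    - {"travel": [0, 0, 0.02], "dr": [0, 0, 0], "fingers": 1}

```text
time_s: 17.77
tool_pos: [0.42, 0.2202, 0.1055]
eef_rot: [-0.143, -3.138, -0.001]
contact_force: [1.1, 0.3, 0.2]
grip_width: 0.0537
```

step_arm:
  moves:
    - {"travel": [0, 0, 0], "dr": [0, 0, 0], "fingers": 1}
    - {"travel": [0, 0, 0], "dr": [0, 0, 0], "fingers": 1}
    - {"travel": [0, 0, 0], "dr": [0, 0, 0], "fingers": 1}
    - {"travel": [0, 0, 0], "dr": [0, 0, 0], "fingers": 1}
    - {"travel": [0, 0, 0], "dr": [0, 0, 0], "fingers": 1}

```text
time_s: 18.18
tool_pos: [0.42, 0.2202, 0.1055]
eef_rot: [-0.143, -3.138, -0.001]
contact_force: [-0.5, 0.0, 0.7]
grip_width: 0.0839
```

step_arm:
  moves:
    - {"travel": [0, 0, 0.3], "dr": [0, 0, 0], "fingers": 1}
    - {"travel": [0, 0, 0.6], "dr": [0, 0, 0], "fingers": 1}
    - {"travel": [0, 0, 0.8], "dr": [0, 0, 0], "fingers": 1}
    - {"travel": [0, 0, 0.9], "dr": [0, 0, 0], "fingers": 1}
    - {"travel": [0, 0, 0.9], "dr": [0, 0, 0], "fingers": 1}

```text
time_s: 18.6
tool_pos: [0.4193, 0.22, 0.2465]
eef_rot: [-0.143, -3.137, 0.0]
contact_force: [0.6, 1.1, 0.3]
grip_width: 0.0872
```

step_arm:
  moves:
    - {"travel": [0, 0, 0.9], "dr": [0, 0, 0], "fingers": 1}
    - {"travel": [-0.5, 0.7, 0.3], "dr": [0, 0, 0], "fingers": 1}
    - {"travel": [-0.5, 0.75, 0], "dr": [0, 0, 0], "fingers": 1}
    - {"travel": [-0.5, 0.75, 0], "dr": [0, 0, 0], "fingers": 1}
    - {"travel": [-0.5, 0.75, 0], "dr": [0, 0, 0], "fingers": 1}

```text
time_s: 19.02
tool_pos: [0.3393, 0.3393, 0.2943]
eef_rot: [0.145, 3.137, 0.002]
contact_force: [1.1, 0.5, -0.0]
grip_width: 0.0868
```

step_arm:
  moves:
    - {"travel": [-0.5, 0.75, 0], "dr": [0, 0, 0], "fingers": 1}
    - {"travel": [-0.5, 0.75, 0], "dr": [0, 0, 0], "fingers": 1}
    - {"travel": [-0.5, 0.75, 0], "dr": [0, 0, 0], "fingers": 1}
    - {"travel": [-0.5, 0.75, 0], "dr": [0, 0, 0], "fingers": 1}
    - {"travel": [-0.4, 0.6, 0], "dr": [0, 0, 0], "fingers": 1}

```text
time_s: 19.43
tool_pos: [0.2421, 0.484, 0.2935]
eef_rot: [-0.141, -3.138, -0.001]
contact_force: [0.0, 0.5, 0.1]
grip_width: 0.0873
```

step_arm:
  moves:
    - {"travel": [-0.4, 0.6, 0], "dr": [0, 0, 0], "fingers": 1}
    - {"travel": [0, 0, 0], "dr": [0, 0, 0], "fingers": 1}
    - {"travel": [0, 0, 0], "dr": [0, 0, 0], "fingers": 1}

```text
time_s: 19.68
tool_pos: [0.2269, 0.5069, 0.2931]
eef_rot: [-0.138, -3.138, 0.001]
contact_force: [-0.1, -1.0, -0.2]
grip_width: 0.0874
```

```bash
python3 - <<'E'
from h import *
o=observe(); print(o['time_s'],o['tool_pos'],o['dq'].round(3))
out=[]
for n in('scene','top'):
    c=grab(n); P=pts(c); save('end_%s.png'%n,c['color'],1.4)
    x,y=proj(c,[[.42,.22,.04]])[0].round().astype(int); out.append(c['color'][y-30:y+30,x-33:x+33])
    hsv=cv2.cvtColor(c['color'],cv2.COLOR_RGB2HSV); H,S=hsv[...,0].astype(int),hsv[...,1]
    m=((H<8)|(H>172))&(S>140)&(np.hypot(P[...,0]-.42,P[...,1]-.22)<.04)&(P[...,2]>.088)
    print(n,'handle top',m.sum(),P[m].mean(0).round(4),P[m].max(0).round(4))
    d=P-C; h=d@a; r=np.linalg.norm(d-h[...,None]*a,axis=-1)
    m=(abs(H-112)<13)&(S>110)&(r<.024)&(h<.005); p=P[m]; vt=np.linalg.svd(p-p.mean(0))[2][2]; vt*=np.sign(vt[2]); print(' boss',np.median(h[m])*1e3,np.degrees(np.arccos(vt@a)))
    X=d@np.cross([0,1,0],a)
    q=np.c_[d[m]@np.array([a[2],0,-a[0]]),d[m][:,1]]; k=np.linalg.lstsq(np.c_[q,np.ones(len(q))],h[m],rcond=None)[0]; print(' slopes deg',np.degrees(k[:2]).round(2))
save('endcrop.png',np.hstack(out),5.8)
E
```

```text
19.6833 [0.22694281 0.50693281 0.2931314 ] [-0.04  -0.019  0.023 -0.013  0.002 -0.009]
scene handle top 38 [0.421  0.2107 0.0925] [0.435  0.2223 0.099 ]
 boss -9.746329460997865 0.31115479451205275
 slopes deg [-0.27  0.22]
top handle top 91 [0.421  0.2193 0.0938] [0.4359 0.2354 0.0995]
 boss -9.777537590254706 0.8676881757639807
 slopes deg [ 0.74 -0.32]
```

View pics/end_scene.png

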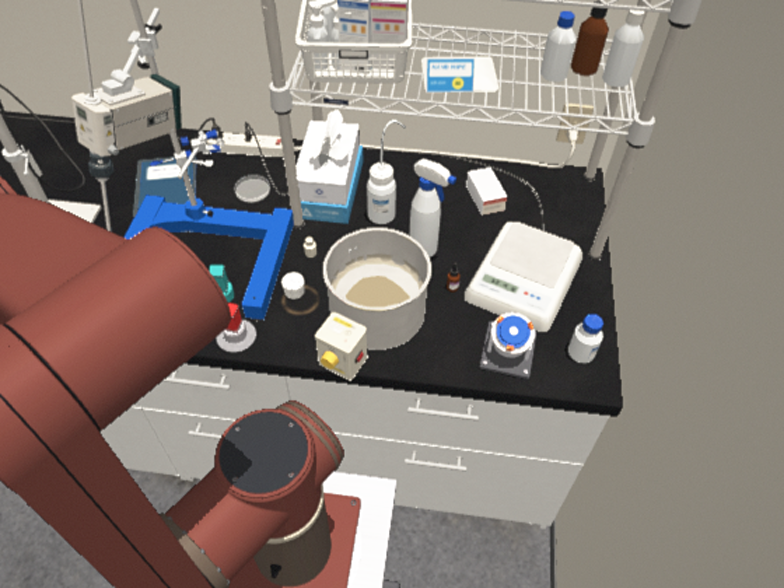

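View pics/endcrop.png

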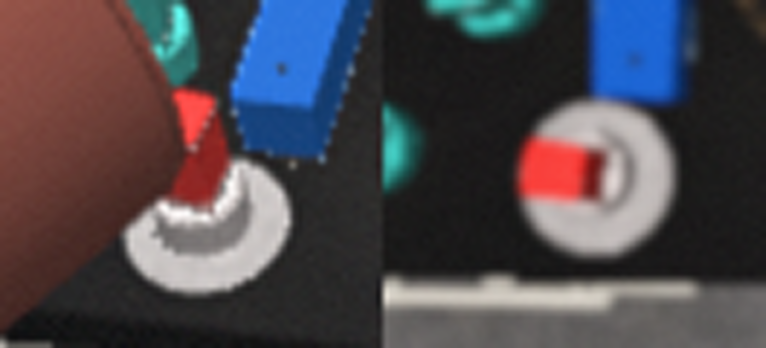

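The tool stands upright and wholly on the mat (scene crop (200,215)). The cover is home at (513,330) in the scene, and the other objects are at their original pixels. I hand in.

```bash
python3 -c "
from h import *
print(finish_job())"
```

```text
the job is handed in; nothing more can be done
None
```

The cover is pressed home and the seating tool is back upright on its mat. I handed the job in at about 19.8 s; no verdict was reported.

**What I did:** I took the red tool by its handle, with the fingertips just above the shoulder. I carried it over the pot and pressed along the 20° axis in roughly 1 mm steps. The press force rose to about 10–11 N, then fell to nothing at the click about 8 mm down. It then rose steeply as the cover came home. I stopped at about 18 N, backed out along the axis, set the tool on the mat and released it.

**Last checks:**
- **Cover:** The boss face ended about 9.8 mm below my estimate of its starting height, against about 9 mm expected. It lies flat within 0.3° in one camera and 0.9° in the other, which is about the measuring noise. All three hooks can be seen over the rim.
- **Tool:** It is upright about 2 mm from the mat centre, so it lies wholly on the mat. The scene camera's reading of the handle top was partly hidden by the arm, so I relied on the top camera.
- **Other objects:** In the final scene picture they look to be where they started, and the arm is clear of everything. One of the two turquoise look-alikes was hidden by the arm in that view. I did not check its final position separately.

**Disagreements:** Before the grasp, the two cameras differed by up to about 4 mm on tall objects, so I averaged them. At the end of pressing there was also a side force of about 7 N, and my small correction did not remove it.

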